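# Lock the bayonet lid on a sample transport canister

### The arm

A 6-joint arm with a two-finger parallel gripper is mounted at the origin on a cart in front of the work surface, level with it; the furniture and walls round the work are solid. World frame = base frame: x ahead of the robot, y to its left, z up, the work surface at z = 0. Lengths are in m, angles in degrees, forces in N, time in s.
With the tool pointing down it reaches from about 0.35 to 0.875 m from the base axis. Payload 4.2 kg.
Tool frame: the origin (TCP) lies on the centre line of the jaws, within the pads' length; the fingertips stand 25 mm ahead of it and the grasp point (between the pads) lies 6 mm ahead of it; z points along the fingers, y is the line along which they close (so a half turn about z gives the same grasp; the last joint's range is limited). The gripper opens to 87 mm and grips with 3 to 60 N. Pads are 19 mm wide; open, the fingers measure 117 mm over their backs; the gripper's body (75 mm by 190 mm) begins 51 mm behind the grasp point.
Start: joints at [82.254, 22.042, 0.453, 0, -68.411, -14.817], TCP at [0.24, 0.577, 0.211] pointing down, gripper open.
Joint ranges: [-179.83, 179.83], [-69.29, 118.12], [-61.27, 80.66], [-181.25, 117.63], [-171.15, -9.14], [-177.46, 177.46]. Speed limits (degrees/s): [159.86, 159.86, 180, 180, 180, 180].

### API

Orientations are given as a 3x3 rotation matrix whose columns are the frame's x, y, z axes.
In Python, from station import r gives the robot as it stands.
- The arm moves only by the tool move_arm, never from a script. Its argument "series" is a list of rows, each an object with "grip": the opening, from 0 (shut) to 1 (fully open); "xyz": the shift along the tool's x, y, z in mm, a list of three; "angular": the turn, a rotation vector about the tool's x, y, z in rad, a list of three. A call has 1 to 10 rows; each row is the pose to reach, as a shift and turn from the pose commanded when the call began, along the tool's axes at that moment; what a row does not reach only later rows make up. A row lasts 1/10 s, in which the tool goes at most 50 mm and 8.59 degrees, less where a joint would pass 70% of its speed; a pose out of reach is approached as far as the arm can. A call with a gripper value outside its range is refused whole. The fingers move at their own pace and stop on an object; the grip force is fixed at half the most. Time passes only in rows, so rows that repeat a pose let the fingers close. It gives the time, the measured TCP pose, the force, the opening and the grip force at its end, in the units of the state.
- r.sense(): the state, without advancing time (a new reading comes with each control period).
- r.capture(name): name is "side" or "top"; returns a dict with "img" (420x560x3 uint8, red, green, blue), "camera_matrix" (3x3 intrinsics, pixels), "k1" (the pictures are not rectified: a ray, as slopes to the right and down, at radius r is drawn at 1 + k1 r^2 times it, then the intrinsics apply), "rvec" (rotation vector, rad) and "tvec" (3), from world to camera coordinates, as OpenCV has them. Camera axes: x right, y down, z forward; pixel columns grow to the right and rows downward; lengths in m; the calibration is good to about 2 mm. A picture is of the moment at which its call begins. There is no depth.
- r.finish_job(): hands the job in; it is judged then, once.
The state is a dict: "time_s": time; "joints": joint angles; "joint_velocities": joint speeds; "effort": joint torques, N m; "tcp_pos": TCP position; "ee_rot": TCP orientation; "wrist_force": force on the tool from outside, world axes, zero at the start; "moment": the same for the moment, N m; "gripper_width": opening from 0.0 (shut) to 1.0 (fully open); "gripper_force": force on a finger pad.
Only numpy, scipy, OpenCV 4.12 (cv2) and the standard library are available. Lean on these libraries where they do the work, as an engineer would, in place of code of your own. Each camera call takes 0.05 s, during which the arm holds its last target. There are 200 camera calls.

### The job

The vial is packed in the transport canister that stands in the bench holder; take the canister's lid from the clear tray and close it: feel the lid's three lugs into the slots of the mouth, press it down gently against the sprung seal, twist it clockwise to the stop and let the spring lift it into lock, level and released. Never force it (about 15 N is enough, 45 N would damage it), and leave the other things on the table where they are.

Things in the scene. Friction and masses are not known exactly. Their poses are not given: they have to be found in the camera images.
- lid: Round aluminium lid 79 mm across, about 0.16 kg. Origin: centre of its plug's underside, z up. Plug 44 mm across, z = 0 to 14 mm; disc z = 14 to 20 mm; black bar grip on top, 44 mm long (along x), 16 mm wide (along y), z = 20 to 46 mm. It starts upright in the tray with the bar on top, the origin 2 mm above the table.
- lid_lug (a point): Middle of the top of one of the lid's three steel lugs, 25 mm from the lid's axis in its +x direction, z = 5 mm; the others lie at +120 and -120 degrees. Lugs: z = 0 to 5 mm on the lid, 11 mm wide, reaching 29.5 mm from the axis. A rivet head on the disc's top marks each, 30.5 mm from the axis. Axes as the lid's.
- holder: Dark steel holder fixed to the table: foot 124 mm across, rubber-lined cup. It grips an upright aluminium canister 82 mm across, on its axis, against turning with up to 2 N m. Origin: on the axis, at table height, z up. The canister was set in by hand, so it is turned by up to 0.35 rad either way from the holder's axes; that turn is not measured and must be seen or felt.
- mouth (a point): Centre of the canister's mouth, 120 mm above the table; axes of the holder, not of the canister. A steel ring in the mouth (top at this height, 6 mm thick, hole 48 mm across) has three open slots 120 degrees apart, 33 degrees wide, out to 32 mm from the axis, one near the holder's +x. The lid's origin is at this height while its lugs rest on the ring.
- seal (a point): Centre of the top of the sprung seal, a black rubber ring 74 mm across, 130 mm above the table. Lugs in the slots, the lid drops to origin height 116 mm and meets it. It takes 4 N to start, 14 N at 7 mm; at its 10 mm end (origin 106 mm) it is hard. Below origin 109 mm the lugs pass under the ring and the lid turns clockwise seen from above; anticlockwise is blocked.
- lock (a point): Where the lid's origin is when locked: 113 mm above the table on the holder's axis. The clockwise turn takes about 0.2 N m and ends at a hard stop 0.87 rad past the slot's middle; from 0.77 rad on there is a pocket 3 mm deep in the ring's underside above each lug, and once the push is eased the seal lifts the lid into it; then it cannot turn back. Eased too early, it stays at 109 mm.
- tray: Clear shallow tray lying on the table, 127 x 174 x 20 mm, floor 2 mm thick, fixed. Origin: centre of its underside. The lid stands upright in it near its middle, turned any way up to 0.8 rad.
- dish: Clear petri dish, 60 mm across, 15 mm high, loose bystander. Origin: centre of its underside.
- marker: Felt marker lying flat, 133 x 16 mm, loose bystander. Origin: its middle, at the table.
- bottle: Amber screw-cap bottle, 50 mm across, 89 mm high, loose bystander. Origin: centre of its underside.
- jar: Squat screw-cap jar, 67 mm across, 66 mm high, loose bystander. Origin: centre of its underside.
- timer: White bench timer lying on its back, 66 x 66 x 19 mm, loose bystander. Origin: centre of its underside.
- gel_pack: Hard-shell cold pack lying flat, 160 x 110 x 31 mm, loose bystander. Origin: centre of its underside.
- beaker: Small plastic beaker, 56 mm across, 69 mm high, loose bystander. Origin: centre of its underside.

How it is judged:
By the outcome, as a careful person would: the job done as asked, in the order asked, and still so for the second after the job is handed in, with the robot touching nothing.
It also fails if it takes over 72 s, if anything falls off the work surface, if the arm or the gripper's body presses on something with over 40 N, if the wrist force passes 120 N, or if a joint passes its speed limit or range.

## Working session

There is one attempt and no reset: what is moved stays moved. The work goes in short steps, Python scripts to look and compute and a tool call to move; the robot and the scene stay as the last step left them, time stands still between calls to the robot, and variables do not carry over. Pictures are saved under pics/ and viewed, at most 10 in all, crops included, and the job is handed in when it is done.

Besides the shell and the picture viewer there is one more tool, called after "Call:" in YAML: its name, and indented under it one key for each argument. move_arm: Moves the arm, as the interface text tells. Its arguments: {"type":"object","properties":{"series":{"type":"array"}},"required":["series"]}

```bash
mkdir -p pics; ls
cat > h.py <<'E'
import numpy as np, cv2
from station import r
def cap(n):
    c=r.capture(n); c['img']=np.ascontiguousarray(c['img']); return c
def save(img,f,crop=None,s=1):
    if crop: x0,y0,x1,y1=crop; img=img[y0:y1,x0:x1]
    cv2.imwrite('pics/'+f,cv2.resize(img,None,fx=s,fy=s,interpolation=cv2.INTER_CUBIC)[:,:,::-1])
def ray(c,uv):
    K=np.array(c['camera_matrix'],float); R=cv2.Rodrigues(np.array(c['rvec'],float))[0]; t=np.array(c['tvec'],float).ravel()
    d=np.linalg.solve(K,np.array([uv[0],uv[1],1.])); rd=np.hypot(d[0],d[1]); q=rd
    for _ in range(30): q=rd/(1+c['k1']*q*q)
    if rd>0: d[:2]*=q/rd
    return -R.T@t, R.T@(d/np.linalg.norm(d))
def plane(c,uv,z):
    o,d=ray(c,uv); return o+d*(z-o[2])/d[2]
def tri(c1,a,c2,b):
    o,d=ray(c1,a); p,e=ray(c2,b)
    s=np.linalg.lstsq(np.c_[d,-e],p-o,rcond=None)[0]
    A=o+s[0]*d; B=p+s[1]*e; return (A+B)/2, np.linalg.norm(A-B)
def proj(c,P):
    K=np.array(c['camera_matrix'],float); R=cv2.Rodrigues(np.array(c['rvec'],float))[0]
    q=R@np.array(P,float)+np.array(c['tvec'],float).ravel(); x=q[:2]/q[2]; x=x*(1+c['k1']*(x@x)); return K[:2,:2]@x+K[:2,2]
E
python3 - <<'E'
from h import *
for n in('top','side'):
    c=cap(n); save(c['img'],n+'0.png'); o,d=ray(c,(280,210)); print(n,o,d,c['k1'],c['camera_matrix'])
s=r.sense(); print(s)
E
```

```text
pics
top [0.36741333 0.06908855 1.44748718] [ 0.12559899  0.01478881 -0.99197086] -0.06102640106980592 [[542.63360993   0.         282.12059212]
 [  0.         542.63360993 212.25275802]
 [  0.           0.           1.        ]]
side [-0.03695186 -0.68403806  0.58624283] [ 0.52222023  0.72040368 -0.45640396] -0.040817388406633764 [[388.1633947    0.         282.83421998]
 [  0.         388.1633947  209.3480142 ]
 [  0.           0.           1.        ]]
{'time_s': 0.1, 'joints': array([ 8.22530509e+01,  2.20864600e+01,  3.88403356e-01, -2.55580503e-02,
       -6.84111398e+01, -1.48173448e+01]), 'joint_velocities': array([ 0.14360132, -0.08433479,  0.19880019,  0.0685065 , -0.04460336,
       -0.02201041]), 'effort': array([-7.18135652e-04, -3.91691709e+01,  1.87933320e+01,  4.23191741e+00,
        1.34159249e-02, -7.55059341e-05]), 'tcp_pos': array([0.23958645, 0.57665316, 0.20977272]), 'ee_rot': array([[ 9.23386411e-01, -3.83871188e-01, -6.67892214e-04],
       [-3.83871759e-01, -9.23384597e-01, -1.83249620e-03],
       [ 8.67211107e-05,  1.94848705e-03, -9.99998098e-01]]), 'wrist_force': array([ 0.31786   , -0.60014293, -0.04288692]), 'moment': array([ 0.02381989, -0.03191609,  0.0159519 ]), 'gripper_force': 0.0, 'gripper_width': 0.9984375355483521}
```

View pics/top0.png

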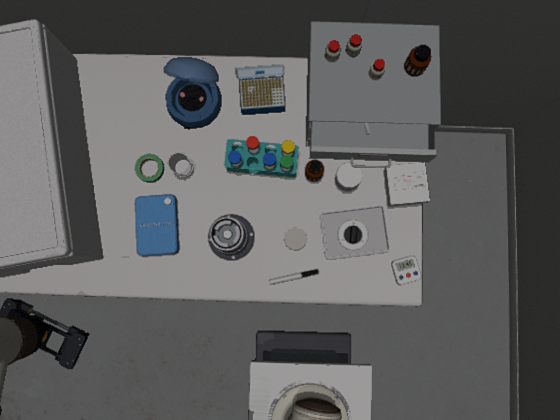

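View pics/side0.png

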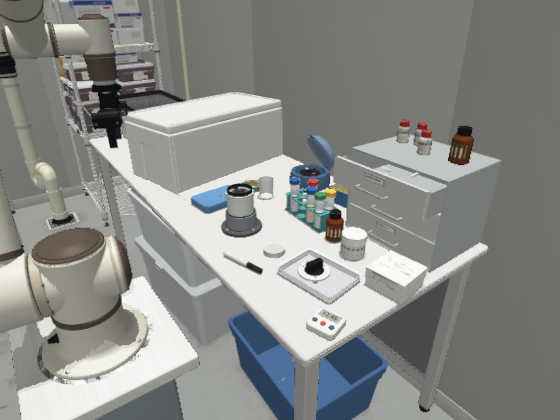

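The top view shows the canister at about (230,235), the lid at (352,235) in its tray, the dish at (296,239) and the marker at (294,277). In the side view the canister mouth is near (240,190) and the lid's bar near (316,266). Next I'll crop in close.

Run:
```python
from h import *
t=cap('top'); s=cap('side')
np.savez('c0.npz',top=t['img'],side=s['img'])
def cr(c,x,y,w,h): return cv2.resize(c['img'][y:y+h,x:x+w],(400,300),interpolation=cv2.INTER_CUBIC)
im=np.vstack([np.hstack([cr(t,198,211,64,48),cr(t,320,211,64,48)]),np.hstack([cr(s,200,168,80,60),cr(s,276,240,80,60)])])
save(im,'comp.png')
```

```text
(no output)
```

View pics/comp.png

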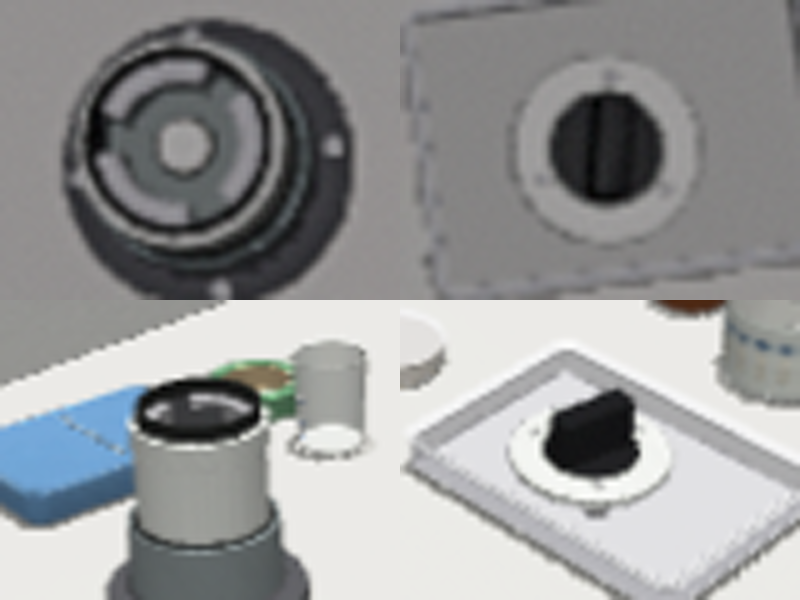

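The crops show the slots as gaps in the light ring, up-right, left and down-right in the top view. The lid's rivets are at the top, lower-left and lower-right, with the bar nearly vertical (roughly world x). I'll measure these.

Run:
```python
from h import *
t=cap('top'); s=cap('side')
def dark(c,x0,y0,x1,y1,th):
    g=c['img'].max(2).astype(np.uint8); U=8
    sub=cv2.resize(g[y0:y1,x0:x1],None,fx=U,fy=U,interpolation=cv2.INTER_CUBIC)
    m=(sub<th).astype(np.uint8)
    cs,_=cv2.findContours(m,cv2.RETR_EXTERNAL,cv2.CHAIN_APPROX_NONE)
    k=max(cs,key=cv2.contourArea); 
    k=(k.reshape(-1,2)+.5)/U-.5+np.array([x0,y0]); return k.astype(np.float32)
# seal in side
k=dark(s,215,175,265,215,70); e=cv2.fitEllipse(cv2.convexHull(k)); print('side seal',e, cv2.boundingRect(k))
# top light ring/rim profile for centre: radial scan on z=.13
g=t['img'].mean(2)
print(g[235,205:265].astype(int)); print(g[211:262,228].astype(int))
for z in(.12,.13): print(z,plane(t,(227.2,234.2),z),plane(s,e[0],z))
# grip
kt=dark(t,338,220,370,250,75); et=cv2.fitEllipse(kt); print('top grip',et)
ks=dark(s,300,250,332,280,80); x,y,w,h=cv2.boundingRect(ks); print('side grip',x,y,w,h, ks[ks[:,1].argmin()],ks.mean(0))
print('lid z.022..',plane(t,et[0],.024),plane(t,et[0],.048))
print(tri(t,et[0],s,ks.mean(0)))
for uv in((320+210/6.25,211+78/6.25),(320+140/6.25,211+180/6.25),(320+265/6.25,211+190/6.25)): print('rivet',plane(t,uv,.022))
```

```text
side seal ((239.27491760253906, 189.6294403076172), (12.858063697814941, 25.831851959228516), 85.97608184814453) (227, 183, 25, 13)
[146 147 134  79  66  97  74  17  46  82  97 107  82  87  98  99  98  85
 102 158 157 156 154 156 157 144  92  71  96  98 104 128 141 140 108  31
  96 140  71  38  40  70  60  38  70 109 133 111  46  97 148 147 145 146
 146 145 145 144 146 145]
[145 146 135  94  98 133 135 107  26  75 143 146 128  70  69  97  98  97
  94 115 158 157 155 154 156 159 143  81  72  96 100  96  93  83  76  68
  25  90 149  87  23  37  62  36  42  57  56  48  48  93 147]
0.12 [0.47196273 0.21676068 0.12      ] [0.4775795  0.22890866 0.12      ]
0.13 [0.47117515 0.21564826 0.13      ] [0.4665438  0.20932773 0.13      ]
top grip ((352.53662109375, 234.28807067871094), (17.51433753967285, 17.824905395507812), 151.12921142578125)
side grip 304 257 20 18 [318.5625 257.5625] [314.56015 266.776  ]
lid z.022.. [ 0.48864408 -0.10231904  0.024     ] [ 0.48660013 -0.09942911  0.048     ]
(array([ 0.48836778, -0.10178541,  0.02975974]), np.float64(0.0005294790575824614))
rivet [ 0.51750619 -0.10497786  0.022     ]
rivet [ 0.47353216 -0.07608082  0.022     ]
rivet [ 0.4707751  -0.12879111  0.022     ]
```

Run:
```python
from h import *
from scipy.ndimage import map_coordinates as mc
from scipy.optimize import least_squares as ls
t=cap('top'); s=cap('side'); 
def prof(c,C,R,A,z):
    P=np.array([[proj(c,(C[0]+q*np.cos(a),C[1]+q*np.sin(a),z)) for q in R] for a in A])
    return mc(c['img'].mean(2),[P[...,1],P[...,0]],order=1)
A=np.radians(np.arange(0,360,5)); R=np.arange(.030,.0405,.0005)
for z in (.130,):
  C=np.array([.4712,.2158])
  for it in range(4):
    I=prof(t,C,R,A,z); q=R[I.argmin(1)]; P=C+np.c_[q*np.cos(A),q*np.sin(A)]
    f=ls(lambda p:np.hypot(*(P-p[:2]).T)-p[2],[*C,.035],loss='soft_l1',f_scale=.001); C=f.x[:2]
  print('top dark circle',f.x, np.median(abs(f.fun)))
C=f.x[:2]
A=np.radians(np.arange(0,360,6))
Cm=C
I=prof(t,Cm,np.arange(.0262,.0302,.0005),A,.12).mean(1)
for a,b in zip(np.arange(0,360,6),I): print(a,int(b),end=' | ')
# ring threshold symmetric phase: 3rd harmonic
print('\nslot phase (deg, mod 120)',np.degrees(np.angle(-np.sum(I*np.exp(3j*A))))/3)
o=t
Is=prof(s,Cm,np.arange(.0262,.0302,.0005),A,.12).mean(1)
print('side phase',np.degrees(np.angle(-np.sum(Is*np.exp(3j*A))))/3); print(Is.astype(int))
# holder foot in top
g=t['img'].max(2)
U=4;x0,y0=195,200
sub=cv2.resize(g[y0:275,x0:270],None,fx=U,fy=U,interpolation=cv2.INTER_CUBIC); m=(sub<105).astype(np.uint8)
cs,_=cv2.findContours(m,cv2.RETR_EXTERNAL,cv2.CHAIN_APPROX_NONE);k=cv2.convexHull(max(cs,key=cv2.contourArea)).reshape(-1,2)
P=np.array([plane(t,(k_+.5)/U-.5+np.array([x0,y0]),.008) for k_ in k])[:,:2]
(cx,cy),rr=cv2.minEnclosingCircle((P*1000).astype(np.float32)); print('foot',cx,cy,rr)
for z in(.12,.124,.128,.13,.132): 
    print(z,proj(s,(*C,z)))
```

```text
top dark circle [0.47380006 0.21863156 0.03446478] 0.0004810284719343194
0 137 | 6 134 | 12 133 | 18 133 | 24 136 | 30 138 | 36 138 | 42 135 | 48 133 | 54 133 | 60 134 | 66 124 | 72 75 | 78 71 | 84 72 | 90 68 | 96 77 | 102 117 | 108 134 | 114 137 | 120 138 | 126 137 | 132 138 | 138 139 | 144 140 | 150 138 | 156 141 | 162 139 | 168 140 | 174 142 | 180 142 | 186 115 | 192 80 | 198 90 | 204 96 | 210 96 | 216 97 | 222 116 | 228 135 | 234 137 | 240 136 | 246 137 | 252 138 | 258 135 | 264 138 | 270 138 | 276 137 | 282 137 | 288 137 | 294 139 | 300 141 | 306 138 | 312 117 | 318 95 | 324 95 | 330 81 | 336 48 | 342 73 | 348 124 | 354 139 | 
slot phase (deg, mod 120) -33.10879428657376
side phase -46.79039747579083
[161 153 161 168 155 148 148 145 156 171 170 163 129  66  54  56  64  91
 137 162 156 161 163 156 132  84  39  31  26  22  23  23  26  28  27  26
  27  32  36  36  34  31  31  42  45  41  29  29  38  31  31  29  21  23
  25  43  69  98 128 161]
foot 474.06390380859375 219.2119140625 63.0740852355957
0.12 [239.96461538 191.10784281]
0.124 [239.8948857  189.85274579]
0.128 [239.82496966 188.59364431]
0.13 [239.78994158 187.96258693]
0.132 [239.75486671 187.33052246]
```

```bash
cat >> h.py <<'E'
def go(x,y,z,yaw):
    s=r.sense(); R=np.array(s['ee_rot']); a=np.radians(yaw)
    T=np.array([[np.cos(a),np.sin(a),0],[np.sin(a),-np.cos(a),0],[0,0,-1]])
    d=R.T@(np.array([x,y,z])-s['tcp_pos'])*1000
    print('t',s['time_s'],'tcp',np.round(s['tcp_pos'],4),'yaw',round(np.degrees(np.arctan2(R[1,0],R[0,0])),2),'shift',d.round(1),'rot',cv2.Rodrigues(R.T@T)[0].ravel().round(4),'F',np.round(s['wrist_force'],1),'M',np.round(s['moment'],2),'grip',s['gripper_width'],s['gripper_force'])
E
python3 -c "
from h import *
go(.37,.2,.21,-12); go(.488,-.1028,.13,-3.1)"
```

```text
t 0.4 tcp [0.2397 0.5771 0.2106] yaw -22.56 shift [265.  298.2   0.7] rot [ 0.0003  0.     -0.1844] F [ 0.6 -0.1 -0.7] M [-0.05  0.01  0.03] grip 0.9988500239962644 0.0
t 0.4 tcp [0.2397 0.5771 0.2106] yaw -22.56 shift [490.1 532.6  80.7] rot [ 3.000e-04  1.000e-04 -3.397e-01] F [ 0.6 -0.1 -0.7] M [-0.05  0.01  0.03] grip 0.9988500239962644 0.0
```

Call:
move_arm:
  series:
    - {"grip": 0.6, "xyz": [49, 53, 0], "angular": [0, 0, -0.03]}
    - {"grip": 0.6, "xyz": [82, 89, 0], "angular": [0, 0, -0.06]}
    - {"grip": 0.6, "xyz": [115, 125, 0], "angular": [0, 0, -0.09]}
    - {"grip": 0.6, "xyz": [148, 161, 0], "angular": [0, 0, -0.12]}
    - {"grip": 0.6, "xyz": [181, 197, 0], "angular": [0, 0, -0.15]}
    - {"grip": 0.6, "xyz": [214, 233, 0], "angular": [0, 0, -0.18]}
    - {"grip": 0.6, "xyz": [247, 269, 0], "angular": [0, 0, -0.21]}
    - {"grip": 0.6, "xyz": [280, 305, 0], "angular": [0, 0, -0.24]}
    - {"grip": 0.6, "xyz": [313, 341, 0], "angular": [0, 0, -0.27]}
    - {"grip": 0.6, "xyz": [346, 377, 0], "angular": [0, 0, -0.3]}

```text
time_s: 1.4
tcp_pos: [0.4109, 0.1054, 0.2113]
ee_rot: [[0.996, -0.092, 0.001], [-0.092, -0.996, 0.001], [0.001, -0.001, -1.0]]
wrist_force: [1.1, 1.1, 0.6]
gripper_width: 0.598
gripper_force: 0.0
```

```bash
python3 -c "
from h import *
go(.488,-.1028,.12,-3.1)"
```

```text
t 1.4 tcp [0.4109 0.1054 0.2113] yaw -5.26 shift [ 95.7 200.3  91.2] rot [-0.0009 -0.0012 -0.0377] F [1.1 1.1 0.6] M [ 0.07 -0.14 -0.01] grip 0.5979150458279603 0.0
```

Call:
move_arm:
  series:
    - {"grip": 0.6, "xyz": [20, 40, 10], "angular": [0, 0, -0.04]}
    - {"grip": 0.6, "xyz": [38, 80, 30], "angular": [0, 0, -0.04]}
    - {"grip": 0.6, "xyz": [57, 120, 50], "angular": [0, 0, -0.04]}
    - {"grip": 0.6, "xyz": [76, 160, 70], "angular": [0, 0, -0.04]}
    - {"grip": 0.6, "xyz": [91.5, 191, 90], "angular": [0, 0, -0.04]}
    - {"grip": 0.6, "xyz": [91.5, 191, 100], "angular": [0, 0, -0.04]}
    - {"grip": 0.6, "xyz": [91.5, 191, 100], "angular": [0, 0, -0.04]}
    - {"grip": 0.6, "xyz": [91.5, 191, 100], "angular": [0, 0, -0.04]}

```text
time_s: 2.2
tcp_pos: [0.484, -0.091, 0.1112]
ee_rot: [[0.999, -0.053, 0.0], [-0.053, -0.999, -0.0], [0.0, 0.0, -1.0]]
wrist_force: [0.5, 0.2, 1.1]
gripper_width: 0.599
gripper_force: 0.0
```

Run:
```python
from h import *
go(.488,-.1028,.056,-3.1)
t=cap('top'); s=cap('side')
def cr(c,x,y,w,h): return cv2.resize(c['img'][y:y+h,x:x+w],(400,300),interpolation=cv2.INTER_CUBIC)
save(np.hstack([cr(t,312,205,80,60),cr(s,266,210,100,75)]),'near.png')
```

```text
t 2.2 tcp [ 0.484  -0.091   0.1112] yaw -3.03 shift [ 4.6 11.5 55.2] rot [ 0.0001 -0.0005  0.0011] F [0.5 0.2 1.1] M [-0.03  0.01  0.02] grip 0.5993440104028973 0.0
```

View pics/near.png

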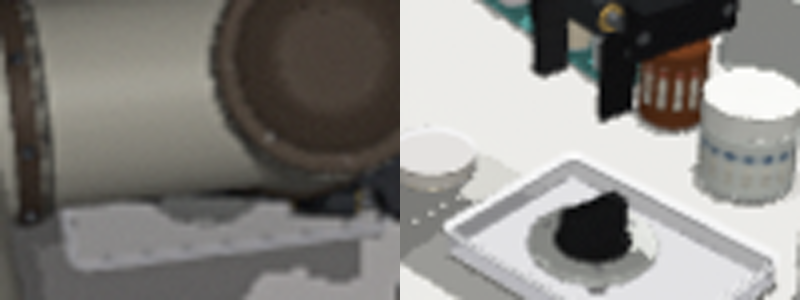

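The side view shows the fingers above and to the left of the lid, with nothing in the way. I'll correct the offset and then descend.

Call:
move_arm:
  series:
    - {"grip": 0.6, "xyz": [4.6, 11.5, 0], "angular": [0, 0, 0]}
    - {"grip": 0.6, "xyz": [4.6, 11.5, 0], "angular": [0, 0, 0]}
    - {"grip": 0.6, "xyz": [4.6, 11.5, 15], "angular": [0, 0, 0]}
    - {"grip": 0.6, "xyz": [4.6, 11.5, 30], "angular": [0, 0, 0]}
    - {"grip": 0.6, "xyz": [4.6, 11.5, 30], "angular": [0, 0, 0]}

```text
time_s: 2.8
tcp_pos: [0.4864, -0.1031, 0.0794]
ee_rot: [[0.999, -0.054, -0.004], [-0.054, -0.999, 0.0], [-0.004, 0.0, -1.0]]
wrist_force: [-0.3, -0.3, 0.3]
gripper_width: 0.598
gripper_force: 0.0
```

Run:
```python
from h import *
go(.488,-.1028,.056,-3.1)
s=cap('side')
save(s['img'],'near2.png',(266,210,366,285),6)
for n,P in dict(tcp=s and r.sense()['tcp_pos'],).items(): print(proj(s,P), proj(s,P-np.array([0,0,.025])), proj(s,(.488,-.1028,.048)))
```

```text
t 2.8 tcp [ 0.4864 -0.1031  0.0794] yaw -3.1 shift [ 1.6 -0.4 23.4] rot [0.0002 0.0037 0.    ] F [-0.3 -0.3  0.3] M [-0.01  0.07 -0.04] grip 0.5984581975754728 0.0
[315.30025869 249.71471165] [314.90733126 258.45035541] [314.88868809 260.84803222]
```

View pics/near2.png

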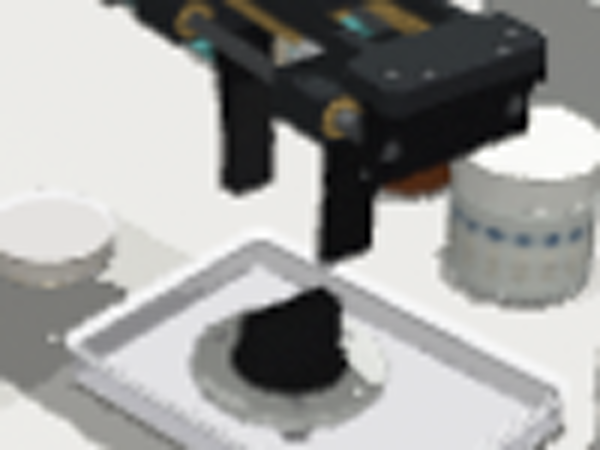

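Run:
```python
from h import *
s=cap('side'); go(.488,-.1028,.056,-3.1)
p=r.sense()['tcp_pos']; R=r.sense()['ee_rot']
for dz in(-45,0,25):
  for dy in(-41,-26,26,41): print(dz,dy,((proj(s,p+R@np.array([0,dy,dz])/1000)-[266,210])*6).round(0))
save(s['img'],'near3.png',(266,210,366,285),6)
print(np.abs(cv2.imread('pics/near3.png').astype(int)-cv2.imread('pics/near2.png')).mean())
```

```text
t 2.9 tcp [ 0.4881 -0.1032  0.0812] yaw -3.06 shift [-0.1 -0.4 25.2] rot [ 0.0002 -0.0003  0.0008] F [-0.3 -0.7 -0.6] M [-0.1  -0.02  0.03] grip 0.5981632925107013 0.0
-45 -41 [239.  95.]
-45 -26 [261. 111.]
-45 26 [344. 167.]
-45 41 [369. 185.]
0 -41 [236. 191.]
0 -26 [258. 207.]
0 26 [338. 267.]
0 41 [363. 285.]
25 -41 [234. 242.]
25 -26 [256. 259.]
25 26 [335. 320.]
25 41 [359. 338.]
2.575349382716049
```

View pics/near3.png

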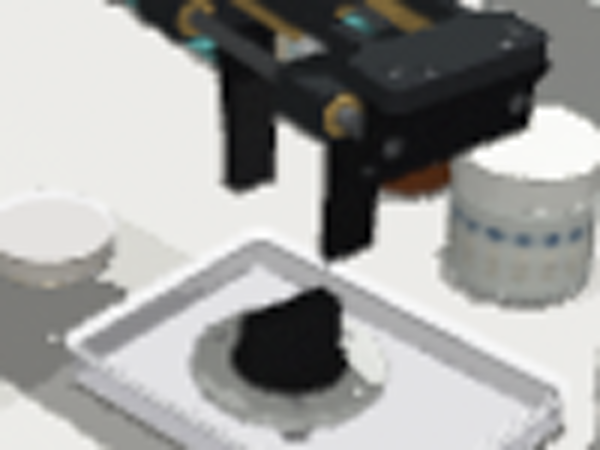

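The fingers line up laterally but appear about 30 mm higher than predicted. I'll check this against the first pictures before going down.

Run:
```python
from h import *
s=cap('side');t=cap('top'); d=np.load('c0.npz')
p=np.array([.2397,.5771,.2106]); a=np.radians(-22.56); X=np.array([np.cos(a),np.sin(a),0]);Y=np.array([np.sin(a),-np.cos(a),0]);Z=np.array([0,0,-1.])
side=cv2.resize(d['side'][80:160,60:167],(535,400)); top=cv2.resize(d['top'][280:380,0:107],(428,400))
for dz,col in((-45,(255,0,0)),(0,(0,255,0)),(25,(255,255,0))):
  for dy in(-43.5,43.5):
    for dx in (-9.5,9.5):
      q=p+(X*dx+Y*dy+Z*dz)/1000
      u=proj(s,q); cv2.circle(side,tuple(int(v) for v in (u-[60,80])*5),3,col,-1)
      u=proj(t,q); cv2.circle(top,tuple(int(v) for v in (u-[0,280])*4),3,col,-1)
cur=cv2.resize(s['img'][200:290,256:366],(489,400)); P=r.sense()['tcp_pos'];R=r.sense()['ee_rot']
im=np.zeros((600,800,3),np.uint8); im[:300,:400]=cv2.resize(side,(400,300)); im[:300,400:]=cv2.resize(top,(400,300))
save(im[:300],'chk.png')
```

```text
(no output)
```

View pics/chk.png

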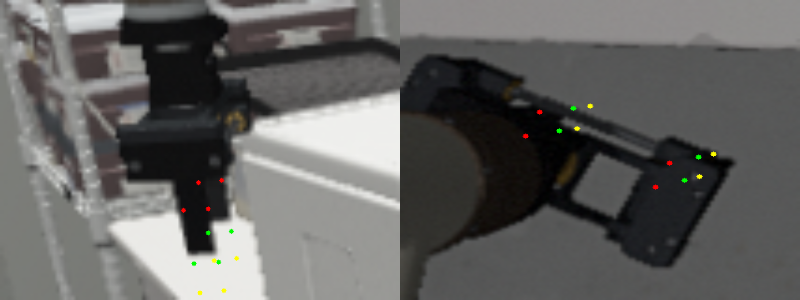

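Call:
move_arm:
  series:
    - {"grip": 0.6, "xyz": [0, 0, 12], "angular": [0, 0, 0]}
    - {"grip": 0.6, "xyz": [0, 0, 18], "angular": [0, 0, 0]}
    - {"grip": 0.6, "xyz": [0, 0, 22], "angular": [0, 0, 0]}
    - {"grip": 0.6, "xyz": [0, 0, 25], "angular": [0, 0, 0]}
    - {"grip": 0.6, "xyz": [0, 0, 25], "angular": [0, 0, 0]}

```text
time_s: 3.5
tcp_pos: [0.4877, -0.1032, 0.0556]
ee_rot: [[0.999, -0.054, -0.0], [-0.054, -0.999, -0.0], [-0.0, 0.0, -1.0]]
wrist_force: [0.1, -1.3, 0.2]
gripper_width: 0.603
gripper_force: 0.0
```

Run:
```python
from h import *
s=cap('side'); go(.488,-.1028,.056,-3.1)
save(s['img'],'near4.png',(266,210,366,285),6)
```

```text
t 3.55 tcp [ 0.4879 -0.1032  0.0558] yaw -3.08 shift [ 0.  -0.4 -0.2] rot [ 0.0001 -0.      0.0004] F [ 0.8 -1.6  0.2] M [-0.02 -0.   -0.  ] grip 0.606372127320141 0.0
```

View pics/near4.png

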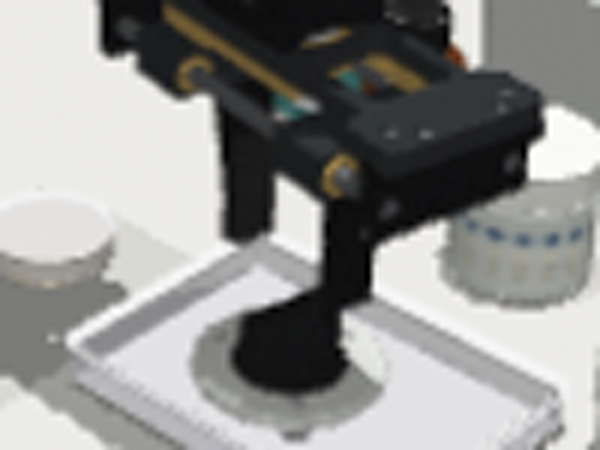

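The tips look to be at about the height of the bar's top, roughly (240,240) and (350,308) in the crop. A test closing will show whether they really straddle the bar.

Call:
move_arm:
  series:
    - {"grip": 0.3, "xyz": [0, 0, 0], "angular": [0, 0, 0]}
    - {"grip": 0.12, "xyz": [0, 0, 0], "angular": [0, 0, 0]}
    - {"grip": 0.12, "xyz": [0, 0, 0], "angular": [0, 0, 0]}
    - {"grip": 0.12, "xyz": [0, 0, 0], "angular": [0, 0, 0]}
    - {"grip": 0.12, "xyz": [0, 0, 0], "angular": [0, 0, 0]}

```text
time_s: 4.05
tcp_pos: [0.4879, -0.1032, 0.0558]
ee_rot: [[0.999, -0.054, 0.0], [-0.054, -0.999, 0.0], [0.0, -0.0, -1.0]]
wrist_force: [-0.4, -0.4, -0.2]
gripper_width: 0.234
gripper_force: 0.0
```

Call:
move_arm:
  series:
    - {"grip": 0.12, "xyz": [0, 0, 0], "angular": [0, 0, 0]}
    - {"grip": 0.12, "xyz": [0, 0, 0], "angular": [0, 0, 0]}
    - {"grip": 0.12, "xyz": [0, 0, 0], "angular": [0, 0, 0]}

```text
time_s: 4.35
tcp_pos: [0.4878, -0.1032, 0.0558]
ee_rot: [[0.999, -0.054, -0.0], [-0.054, -0.999, -0.0], [-0.0, 0.0, -1.0]]
wrist_force: [-0.3, 0.2, -0.4]
gripper_width: 0.126
gripper_force: 0.0
```

It closed to 11 mm with nothing between the pads, so the picture is right: the tips sit about 30 mm further back than stated. I'll touch the bar's top with the closed tips to find the true offset.

Call:
move_arm:
  series:
    - {"grip": 0.05, "xyz": [0, 0, 2], "angular": [0, 0, 0]}
    - {"grip": 0.05, "xyz": [0, 0, 4], "angular": [0, 0, 0]}
    - {"grip": 0.05, "xyz": [0, 0, 5], "angular": [0, 0, 0]}
    - {"grip": 0.05, "xyz": [0, 0, 6], "angular": [0, 0, 0]}
    - {"grip": 0.05, "xyz": [0, 0, 6], "angular": [0, 0, 0]}

```text
time_s: 4.85
tcp_pos: [0.4877, -0.1032, 0.0496]
ee_rot: [[0.999, -0.054, -0.0], [-0.054, -0.999, -0.0], [-0.0, 0.0, -1.0]]
wrist_force: [-0.1, -0.3, -0.2]
gripper_width: 0.051
gripper_force: 0.0
```

Call:
move_arm:
  series:
    - {"grip": 0.05, "xyz": [0, 0, 1], "angular": [0, 0, 0]}
    - {"grip": 0.05, "xyz": [0, 0, 2], "angular": [0, 0, 0]}
    - {"grip": 0.05, "xyz": [0, 0, 2], "angular": [0, 0, 0]}

```text
time_s: 5.15
tcp_pos: [0.4877, -0.1032, 0.0476]
ee_rot: [[0.999, -0.054, -0.0], [-0.054, -0.999, -0.0], [-0.0, 0.0, -1.0]]
wrist_force: [-0.6, 0.2, -0.1]
gripper_width: 0.05
gripper_force: 0.0
```

Call:
move_arm:
  series:
    - {"grip": 0.05, "xyz": [0, 0, 1], "angular": [0, 0, 0]}
    - {"grip": 0.05, "xyz": [0, 0, 2], "angular": [0, 0, 0]}
    - {"grip": 0.05, "xyz": [0, 0, 2], "angular": [0, 0, 0]}

```text
time_s: 5.45
tcp_pos: [0.4877, -0.1032, 0.0456]
ee_rot: [[0.999, -0.054, -0.0], [-0.054, -0.999, -0.0], [-0.0, 0.0, -1.0]]
wrist_force: [0.1, 0.3, -0.3]
gripper_width: 0.05
gripper_force: 0.0
```

Call:
move_arm:
  series:
    - {"grip": 0.05, "xyz": [0, 0, 1], "angular": [0, 0, 0]}
    - {"grip": 0.05, "xyz": [0, 0, 1.5], "angular": [0, 0, 0]}

```text
time_s: 5.65
tcp_pos: [0.4878, -0.1032, 0.0442]
ee_rot: [[0.999, -0.054, -0.0], [-0.054, -0.999, 0.0], [-0.0, -0.0, -1.0]]
wrist_force: [-0.2, 0.2, 0.3]
gripper_width: 0.053
gripper_force: 0.0
```

Call:
move_arm:
  series:
    - {"grip": 0.05, "xyz": [0, 0, 1], "angular": [0, 0, 0]}
    - {"grip": 0.05, "xyz": [0, 0, 1.5], "angular": [0, 0, 0]}

```text
time_s: 5.85
tcp_pos: [0.4878, -0.1032, 0.0426]
ee_rot: [[0.999, -0.054, -0.0], [-0.054, -0.999, -0.0], [-0.0, 0.0, -1.0]]
wrist_force: [-0.7, -0.7, -0.4]
gripper_width: 0.048
gripper_force: 0.0
```

Call:
move_arm:
  series:
    - {"grip": 0.05, "xyz": [0, 0, 1], "angular": [0, 0, 0]}
    - {"grip": 0.05, "xyz": [0, 0, 1], "angular": [0, 0, 0]}

```text
time_s: 6.05
tcp_pos: [0.4877, -0.1032, 0.0416]
ee_rot: [[0.999, -0.054, -0.0], [-0.054, -0.999, -0.0], [-0.0, 0.0, -1.0]]
wrist_force: [0.4, 0.7, 0.2]
gripper_width: 0.048
gripper_force: 0.0
```

Call:
move_arm:
  series:
    - {"grip": 0.05, "xyz": [0, 0, 1], "angular": [0, 0, 0]}
    - {"grip": 0.05, "xyz": [0, 0, 1], "angular": [0, 0, 0]}

```text
time_s: 6.25
tcp_pos: [0.4877, -0.1032, 0.0406]
ee_rot: [[0.999, -0.054, -0.0], [-0.054, -0.999, 0.0], [-0.0, 0.0, -1.0]]
wrist_force: [-0.0, -0.9, 0.2]
gripper_width: 0.049
gripper_force: 0.0
```

Call:
move_arm:
  series:
    - {"grip": 0.05, "xyz": [0, 0, 1], "angular": [0, 0, 0]}
    - {"grip": 0.05, "xyz": [0, 0, 1], "angular": [0, 0, 0]}

```text
time_s: 6.45
tcp_pos: [0.4877, -0.1032, 0.0397]
ee_rot: [[0.999, -0.054, -0.0], [-0.054, -0.999, 0.0], [-0.0, -0.0, -1.0]]
wrist_force: [-0.6, -0.1, 0.7]
gripper_width: 0.049
gripper_force: 0.0
```

Call:
move_arm:
  series:
    - {"grip": 0.05, "xyz": [0, 0, 1], "angular": [0, 0, 0]}
    - {"grip": 0.05, "xyz": [0, 0, 1], "angular": [0, 0, 0]}

```text
time_s: 6.65
tcp_pos: [0.4877, -0.1032, 0.0386]
ee_rot: [[0.999, -0.054, -0.0], [-0.054, -0.999, 0.0], [-0.0, 0.0, -1.0]]
wrist_force: [0.2, -0.1, -0.4]
gripper_width: 0.049
gripper_force: 0.0
```

Call:
move_arm:
  series:
    - {"grip": 0.05, "xyz": [0, 0, 1], "angular": [0, 0, 0]}
    - {"grip": 0.05, "xyz": [0, 0, 1], "angular": [0, 0, 0]}

```text
time_s: 6.85
tcp_pos: [0.4877, -0.1032, 0.0376]
ee_rot: [[0.999, -0.054, -0.0], [-0.054, -0.999, -0.0], [-0.0, 0.0, -1.0]]
wrist_force: [-0.0, -0.1, -0.0]
gripper_width: 0.049
gripper_force: 0.0
```

Run:
```python
from h import *
s=cap('side'); go(.488,-.1028,.056,-3.1)
save(s['img'],'near5.png',(266,200,366,275),6)
```

```text
t 6.9 tcp [ 0.4878 -0.1032  0.0377] yaw -3.08 shift [  0.2  -0.4 -18.3] rot [0.     0.0002 0.0003] F [ 0.  -0.4  0.9] M [-0.05  0.02 -0.02] grip 0.05050527816477752 0.0
```

View pics/near5.png

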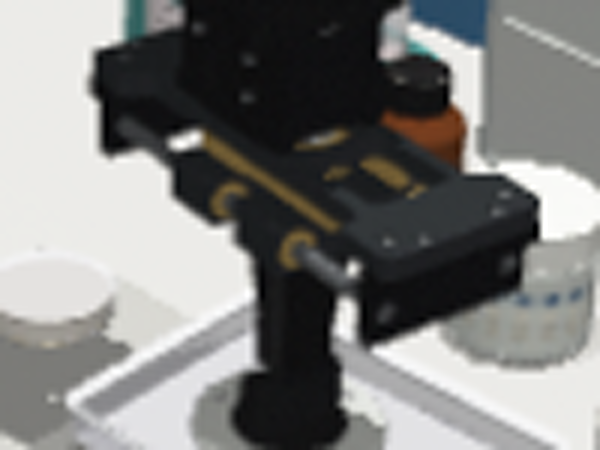

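The fingertips are now just above the bar's top, near (300,365) in the crop. I'll keep stepping down.

Call:
move_arm:
  series:
    - {"grip": 0.05, "xyz": [0, 0, 1], "angular": [0, 0, 0]}
    - {"grip": 0.05, "xyz": [0, 0, 1], "angular": [0, 0, 0]}

```text
time_s: 7.1
tcp_pos: [0.4877, -0.1032, 0.0366]
ee_rot: [[0.999, -0.054, -0.0], [-0.054, -0.999, 0.0], [-0.0, -0.0, -1.0]]
wrist_force: [0.1, 0.2, 0.2]
gripper_width: 0.05
gripper_force: 0.0
```

Call:
move_arm:
  series:
    - {"grip": 0.05, "xyz": [0, 0, 1], "angular": [0, 0, 0]}
    - {"grip": 0.05, "xyz": [0, 0, 1], "angular": [0, 0, 0]}

```text
time_s: 7.3
tcp_pos: [0.4879, -0.1032, 0.0364]
ee_rot: [[0.999, -0.053, 0.0], [-0.053, -0.999, -0.0], [0.0, 0.0, -1.0]]
wrist_force: [-2.2, 0.9, 5.6]
gripper_width: 0.054
gripper_force: 2.6
```

Call:
move_arm:
  series:
    - {"grip": 0.05, "xyz": [0, 0, 1], "angular": [0, 0, 0]}
    - {"grip": 0.05, "xyz": [0, 0, 1], "angular": [0, 0, 0]}

```text
time_s: 7.5
tcp_pos: [0.488, -0.1032, 0.0364]
ee_rot: [[0.999, -0.053, 0.0], [-0.053, -0.999, -0.0], [0.0, 0.0, -1.0]]
wrist_force: [-3.6, 1.4, 12.0]
gripper_width: 0.048
gripper_force: 6.0
```

Call:
move_arm:
  series:
    - {"grip": 0.05, "xyz": [0, 0, 1], "angular": [0, 0, 0]}
    - {"grip": 0.05, "xyz": [0, 0, 1], "angular": [0, 0, 0]}

```text
time_s: 7.7
tcp_pos: [0.488, -0.1033, 0.0363]
ee_rot: [[0.999, -0.053, 0.0], [-0.053, -0.999, -0.001], [0.0, 0.001, -1.0]]
wrist_force: [-5.5, 2.5, 19.6]
gripper_width: 0.05
gripper_force: 9.5
```

Contact is at TCP z = 0.0364 against a bar top at 0.048, so the tips are about 11.5 mm behind the reported TCP. I'll lift, open, and go down over the bar to TCP z ≈ 0.019.

Call:
move_arm:
  series:
    - {"grip": 0.05, "xyz": [0, 0, -10], "angular": [0, 0, 0]}
    - {"grip": 0.4, "xyz": [0, 0, -10], "angular": [0, 0, 0]}
    - {"grip": 0.4, "xyz": [0, 0, -10], "angular": [0, 0, 0]}
    - {"grip": 0.4, "xyz": [0, 0, -10], "angular": [0, 0, 0]}
    - {"grip": 0.4, "xyz": [0, 0, -10], "angular": [0, 0, 0]}
    - {"grip": 0.4, "xyz": [0, 0, -10], "angular": [0, 0, 0]}

```text
time_s: 8.3
tcp_pos: [0.4876, -0.1032, 0.0433]
ee_rot: [[0.999, -0.054, -0.001], [-0.054, -0.999, -0.0], [-0.001, 0.0, -1.0]]
wrist_force: [0.5, 0.3, 0.5]
gripper_width: 0.375
gripper_force: 0.0
```

Call:
move_arm:
  series:
    - {"grip": 0.4, "xyz": [0, 0, 6], "angular": [0, 0, 0]}
    - {"grip": 0.4, "xyz": [0, 0, 12], "angular": [0, 0, 0]}
    - {"grip": 0.4, "xyz": [0, 0, 16], "angular": [0, 0, 0]}
    - {"grip": 0.4, "xyz": [0, 0, 19], "angular": [0, 0, 0]}
    - {"grip": 0.4, "xyz": [0, 0, 21], "angular": [0, 0, 0]}
    - {"grip": 0.4, "xyz": [0, 0, 21], "angular": [0, 0, 0]}

```text
time_s: 8.9
tcp_pos: [0.4876, -0.1032, 0.0224]
ee_rot: [[0.999, -0.054, -0.001], [-0.054, -0.999, -0.0], [-0.001, 0.0, -1.0]]
wrist_force: [0.1, -0.3, 0.6]
gripper_width: 0.402
gripper_force: 0.0
```

Call:
move_arm:
  series:
    - {"grip": 0.4, "xyz": [0, 0, 1.5], "angular": [0, 0, 0]}
    - {"grip": 0.4, "xyz": [0, 0, 3], "angular": [0, 0, 0]}
    - {"grip": 0.4, "xyz": [0, 0, 3], "angular": [0, 0, 0]}

```text
time_s: 9.2
tcp_pos: [0.4877, -0.1032, 0.0197]
ee_rot: [[0.999, -0.054, -0.0], [-0.054, -0.999, 0.0], [-0.0, 0.0, -1.0]]
wrist_force: [0.1, 0.9, -0.0]
gripper_width: 0.398
gripper_force: 0.0
```

Call:
move_arm:
  series:
    - {"grip": 0.12, "xyz": [0, 0, 0], "angular": [0, 0, 0]}
    - {"grip": 0.0, "xyz": [0, 0, 0], "angular": [0, 0, 0]}
    - {"grip": 0.0, "xyz": [0, 0, 0], "angular": [0, 0, 0]}
    - {"grip": 0.0, "xyz": [0, 0, 0], "angular": [0, 0, 0]}
    - {"grip": 0.0, "xyz": [0, 0, 0], "angular": [0, 0, 0]}
    - {"grip": 0.0, "xyz": [0, 0, 0], "angular": [0, 0, 0]}

```text
time_s: 9.8
tcp_pos: [0.4879, -0.1031, 0.0198]
ee_rot: [[0.999, -0.054, 0.0], [-0.054, -0.999, 0.0], [0.0, -0.0, -1.0]]
wrist_force: [-0.4, 0.5, 0.1]
gripper_width: 0.182
gripper_force: 30.0
```

The bar is gripped at 15.9 mm with 30 N. I'll lift.

Call:
move_arm:
  series:
    - {"grip": 0.0, "xyz": [0, 0, -8], "angular": [0, 0, 0]}
    - {"grip": 0.0, "xyz": [0, 0, -25], "angular": [0, 0, 0]}
    - {"grip": 0.0, "xyz": [0, 0, -50], "angular": [0, 0, 0]}
    - {"grip": 0.0, "xyz": [0, 0, -75], "angular": [0, 0, 0]}
    - {"grip": 0.0, "xyz": [0, 0, -100], "angular": [0, 0, 0]}
    - {"grip": 0.0, "xyz": [0, 0, -125], "angular": [0, 0, 0]}
    - {"grip": 0.0, "xyz": [0, 0, -145], "angular": [0, 0, 0]}
    - {"grip": 0.0, "xyz": [0, 0, -155], "angular": [0, 0, 0]}
    - {"grip": 0.0, "xyz": [0, 0, -155], "angular": [0, 0, 0]}
    - {"grip": 0.0, "xyz": [0, 0, -155], "angular": [0, 0, 0]}

```text
time_s: 10.8
tcp_pos: [0.4869, -0.1031, 0.1738]
ee_rot: [[0.999, -0.054, -0.002], [-0.054, -0.999, 0.0], [-0.002, -0.0, -1.0]]
wrist_force: [-0.0, 0.6, -1.8]
gripper_width: 0.182
gripper_force: 30.0
```

```bash
python3 -c "
from h import *
go(.4741,.2192,.175,-33.5)"
```

```text
t 10.8 tcp [ 0.4869 -0.1031  0.1738] yaw -3.11 shift [ -30.3 -321.2   -1. ] rot [2.000e-04 1.900e-03 5.304e-01] F [-0.   0.6 -1.8] M [-0.03  0.03 -0.04] grip 0.18216584533443786 29.999699592590332
```

Call:
move_arm:
  series:
    - {"grip": 0.0, "xyz": [-1, -15, 0], "angular": [0, 0, 0.03]}
    - {"grip": 0.0, "xyz": [-5, -48, 0], "angular": [0, 0, 0.09]}
    - {"grip": 0.0, "xyz": [-8, -85, 0], "angular": [0, 0, 0.15]}
    - {"grip": 0.0, "xyz": [-12, -125, 0], "angular": [0, 0, 0.22]}
    - {"grip": 0.0, "xyz": [-16, -165, 0], "angular": [0, 0, 0.29]}
    - {"grip": 0.0, "xyz": [-20, -205, 0], "angular": [0, 0, 0.36]}
    - {"grip": 0.0, "xyz": [-24, -245, 0], "angular": [0, 0, 0.43]}
    - {"grip": 0.0, "xyz": [-27, -285, 0], "angular": [0, 0, 0.5]}
    - {"grip": 0.0, "xyz": [-30, -310, 0], "angular": [0, 0, 0.53]}
    - {"grip": 0.0, "xyz": [-30.3, -321, 0], "angular": [0, 0, 0.53]}

```text
time_s: 11.8
tcp_pos: [0.4739, 0.2206, 0.173]
ee_rot: [[0.836, -0.549, -0.003], [-0.549, -0.836, -0.002], [-0.001, 0.003, -1.0]]
wrist_force: [-0.5, 0.1, -1.1]
gripper_width: 0.181
gripper_force: 30.0
```

Call:
move_arm:
  series:
    - {"grip": 0.0, "xyz": [0, 0, 0], "angular": [0, 0, 0]}
    - {"grip": 0.0, "xyz": [0, 0, 0], "angular": [0, 0, 0]}
    - {"grip": 0.0, "xyz": [0, 0, 0], "angular": [0, 0, 0]}

```text
time_s: 12.1
tcp_pos: [0.4746, 0.2176, 0.1744]
ee_rot: [[0.834, -0.552, -0.001], [-0.552, -0.834, -0.001], [-0.0, 0.001, -1.0]]
wrist_force: [0.3, 0.2, -1.5]
gripper_width: 0.184
gripper_force: 30.0
```

```bash
python3 -c "
from h import *
go(.4741,.2192,.15,-33.5)"
```

```text
t 12.1 tcp [0.4746 0.2176 0.1744] yaw -33.53 shift [-1.3 -1.1 24.4] rot [ 0.0012  0.0004 -0.0005] F [ 0.3  0.2 -1.5] M [-0.04 -0.02 -0.  ] grip 0.18411334112335545 29.9996879696846
```

Call:
move_arm:
  series:
    - {"grip": 0.0, "xyz": [-1.3, -1.1, 0], "angular": [0, 0, 0]}
    - {"grip": 0.0, "xyz": [-1.3, -1.1, 5], "angular": [0, 0, 0]}
    - {"grip": 0.0, "xyz": [-1.3, -1.1, 12], "angular": [0, 0, 0]}
    - {"grip": 0.0, "xyz": [-1.3, -1.1, 20], "angular": [0, 0, 0]}
    - {"grip": 0.0, "xyz": [-1.3, -1.1, 26], "angular": [0, 0, 0]}
    - {"grip": 0.0, "xyz": [-1.3, -1.1, 30], "angular": [0, 0, 0]}
    - {"grip": 0.0, "xyz": [-1.3, -1.1, 32], "angular": [0, 0, 0]}
    - {"grip": 0.0, "xyz": [-1.3, -1.1, 32], "angular": [0, 0, 0]}
    - {"grip": 0.0, "xyz": [-1.3, -1.1, 32], "angular": [0, 0, 0]}

```text
time_s: 13.0
tcp_pos: [0.4745, 0.2207, 0.1429]
ee_rot: [[0.834, -0.551, 0.0], [-0.551, -0.834, 0.0], [0.0, -0.0, -1.0]]
wrist_force: [0.4, -0.3, -1.6]
gripper_width: 0.182
gripper_force: 30.0
```

```bash
python3 -c "
from h import *
go(.4741,.2192,.1338,-33.5)"
```

```text
t 13.0 tcp [0.4745 0.2207 0.1429] yaw -33.44 shift [0.5 1.5 9.1] rot [-0.0004 -0.0002  0.0011] F [ 0.4 -0.3 -1.6] M [-0.03 -0.01  0.01] grip 0.1824908787505084 29.999711215496063
```

Call:
move_arm:
  series:
    - {"grip": 0.0, "xyz": [0.5, 1.5, 0], "angular": [0, 0, 0]}
    - {"grip": 0.0, "xyz": [0.5, 1.5, 2], "angular": [0, 0, 0]}
    - {"grip": 0.0, "xyz": [0.5, 1.5, 4], "angular": [0, 0, 0]}
    - {"grip": 0.0, "xyz": [0.5, 1.5, 4], "angular": [0, 0, 0]}

```text
time_s: 13.4
tcp_pos: [0.4737, 0.2189, 0.1384]
ee_rot: [[0.834, -0.551, -0.001], [-0.551, -0.834, -0.0], [-0.0, 0.001, -1.0]]
wrist_force: [-0.7, -0.4, -2.1]
gripper_width: 0.179
gripper_force: 30.0
```

Call:
move_arm:
  series:
    - {"grip": 0.0, "xyz": [0, 0, 1], "angular": [0, 0, 0]}
    - {"grip": 0.0, "xyz": [0, 0, 2], "angular": [0, 0, 0]}
    - {"grip": 0.0, "xyz": [0, 0, 2], "angular": [0, 0, 0]}

```text
time_s: 13.7
tcp_pos: [0.4742, 0.2192, 0.1371]
ee_rot: [[0.834, -0.551, 0.001], [-0.551, -0.834, 0.0], [0.0, -0.0, -1.0]]
wrist_force: [0.4, -0.5, 0.5]
gripper_width: 0.179
gripper_force: 30.0
```

Call:
move_arm:
  series:
    - {"grip": 0.0, "xyz": [0, 0, 1], "angular": [0, 0, 0]}
    - {"grip": 0.0, "xyz": [0, 0, 1], "angular": [0, 0, 0]}

```text
time_s: 13.9
tcp_pos: [0.474, 0.2195, 0.1356]
ee_rot: [[0.834, -0.551, 0.0], [-0.551, -0.834, 0.001], [-0.0, -0.001, -1.0]]
wrist_force: [-0.1, 1.3, -1.5]
gripper_width: 0.181
gripper_force: 30.0
```

Call:
move_arm:
  series:
    - {"grip": 0.0, "xyz": [0, 0, 1], "angular": [0, 0, 0]}
    - {"grip": 0.0, "xyz": [0, 0, 1], "angular": [0, 0, 0]}

```text
time_s: 14.1
tcp_pos: [0.4739, 0.2194, 0.1345]
ee_rot: [[0.834, -0.551, -0.0], [-0.551, -0.834, 0.001], [-0.0, -0.001, -1.0]]
wrist_force: [-0.5, 3.6, -1.0]
gripper_width: 0.18
gripper_force: 30.0
```

Call:
move_arm:
  series:
    - {"grip": 0.0, "xyz": [0, 0, 1], "angular": [0, 0, 0]}
    - {"grip": 0.0, "xyz": [0, 0, 1], "angular": [0, 0, 0]}

```text
time_s: 14.3
tcp_pos: [0.474, 0.2194, 0.1341]
ee_rot: [[0.834, -0.551, 0.0], [-0.551, -0.834, 0.001], [-0.0, -0.001, -1.0]]
wrist_force: [-2.0, 4.3, 0.4]
gripper_width: 0.182
gripper_force: 30.0
```

Call:
move_arm:
  series:
    - {"grip": 0.0, "xyz": [0, 0, 1], "angular": [0, 0, 0]}
    - {"grip": 0.0, "xyz": [0, 0, 1], "angular": [0, 0, 0]}

```text
time_s: 14.5
tcp_pos: [0.4741, 0.2194, 0.1332]
ee_rot: [[0.835, -0.551, 0.001], [-0.551, -0.835, 0.001], [0.0, -0.001, -1.0]]
wrist_force: [-2.5, 3.5, 4.6]
gripper_width: 0.182
gripper_force: 30.0
```

```bash
python3 -c "
from h import *
go(.4741,.2192,.1258,-33.5)"
```

```text
t 14.5 tcp [0.4741 0.2194 0.1332] yaw -33.44 shift [0.2 0.2 7.4] rot [-0.0009 -0.0001  0.0011] F [-2.5  3.5  4.6] M [ 1.06  0.95 -0.05] grip 0.1816849785373058 30.005792677402496
```

The lugs are in the slots (origin about 115.4 mm) and the seal has just been met. I'll relieve the small side force and press on.

Call:
move_arm:
  series:
    - {"grip": 0.0, "xyz": [-0.6, -0.2, 1], "angular": [0, 0, 0]}
    - {"grip": 0.0, "xyz": [-0.6, -0.2, 2], "angular": [0, 0, 0]}
    - {"grip": 0.0, "xyz": [-0.6, -0.2, 3], "angular": [0, 0, 0]}
    - {"grip": 0.0, "xyz": [-0.6, -0.2, 3], "angular": [0, 0, 0]}

```text
time_s: 14.9
tcp_pos: [0.4741, 0.2194, 0.1308]
ee_rot: [[0.835, -0.551, 0.001], [-0.551, -0.835, -0.0], [0.001, -0.001, -1.0]]
wrist_force: [-3.2, 1.2, 6.2]
gripper_width: 0.18
gripper_force: 30.0
```

```bash
python3 -c "
from h import *
go(.4741,.2192,.1255,-33.5)"
```

```text
t 14.9 tcp [0.4741 0.2194 0.1308] yaw -33.43 shift [0.2 0.2 5.3] rot [-0.0007 -0.0011  0.0012] F [-3.2  1.2  6.2] M [ 0.5   0.91 -0.08] grip 0.17990290878767964 30.007024705410004
```

Call:
move_arm:
  series:
    - {"grip": 0.0, "xyz": [-0.3, 0.1, 1], "angular": [0, 0, 0]}
    - {"grip": 0.0, "xyz": [-0.3, 0.1, 2], "angular": [0, 0, 0]}
    - {"grip": 0.0, "xyz": [-0.3, 0.1, 3.5], "angular": [0, 0, 0]}
    - {"grip": 0.0, "xyz": [-0.3, 0.1, 3.5], "angular": [0, 0, 0]}

```text
time_s: 15.3
tcp_pos: [0.474, 0.2195, 0.1279]
ee_rot: [[0.835, -0.551, 0.002], [-0.551, -0.835, -0.0], [0.002, -0.001, -1.0]]
wrist_force: [-3.2, -0.0, 10.0]
gripper_width: 0.183
gripper_force: 30.0
```

```bash
python3 -c "
from h import *
go(.4741,.2192,.1255,-33.5)"
```

```text
t 15.3 tcp [0.474  0.2195 0.1279] yaw -33.41 shift [0.2 0.2 2.4] rot [-0.001  -0.0018  0.0016] F [-3.2 -0.  10. ] M [ 0.27  1.   -0.11] grip 0.18262077788167333 30.00916600227356
```

Call:
move_arm:
  series:
    - {"grip": 0.0, "xyz": [-0.3, 0.2, 1], "angular": [0, 0, 0]}
    - {"grip": 0.0, "xyz": [-0.3, 0.2, 2], "angular": [0, 0, 0]}
    - {"grip": 0.0, "xyz": [-0.3, 0.2, 3], "angular": [0, 0, 0]}
    - {"grip": 0.0, "xyz": [-0.3, 0.2, 3], "angular": [0, 0, 0]}

```text
time_s: 15.7
tcp_pos: [0.4741, 0.2195, 0.1258]
ee_rot: [[0.835, -0.55, 0.003], [-0.55, -0.835, 0.0], [0.003, -0.002, -1.0]]
wrist_force: [-3.9, 0.1, 14.0]
gripper_width: 0.178
gripper_force: 30.0
```

```bash
python3 -c "
from h import *
go(.4741,.2192,.1250,-83.5)"
```

```text
t 15.7 tcp [0.4741 0.2195 0.1258] yaw -33.39 shift [0.2 0.3 0.8] rot [-0.0028 -0.0016  0.8746] F [-3.9  0.1 14. ] M [ 0.02  1.32 -0.1 ] grip 0.1784562511439834 30.01548707485199
```

Call:
move_arm:
  series:
    - {"grip": 0.0, "xyz": [-0.3, 0.2, 0.7], "angular": [0, 0, 0]}
    - {"grip": 0.0, "xyz": [-0.3, 0.2, 0.7], "angular": [0, 0, 0.03]}
    - {"grip": 0.0, "xyz": [-0.3, 0.2, 0.7], "angular": [0, 0, 0.06]}
    - {"grip": 0.0, "xyz": [-0.3, 0.2, 0.7], "angular": [0, 0, 0.1]}
    - {"grip": 0.0, "xyz": [-0.3, 0.2, 0.7], "angular": [0, 0, 0.14]}
    - {"grip": 0.0, "xyz": [-0.3, 0.2, 0.7], "angular": [0, 0, 0.18]}

```text
time_s: 16.3
tcp_pos: [0.4751, 0.2199, 0.1257]
ee_rot: [[0.723, -0.691, 0.006], [-0.691, -0.723, 0.001], [0.004, -0.005, -1.0]]
wrist_force: [-1.5, -0.7, 13.4]
gripper_width: 0.181
gripper_force: 30.1
```

```bash
python3 -c "
from h import *
go(.4741,.2192,.1250,-83.5)"
```

```text
t 16.3 tcp [0.4751 0.2199 0.1257] yaw -43.68 shift [-0.2  1.2  0.7] rot [-0.0058 -0.0021  0.695 ] F [-1.5 -0.7 13.4] M [-0.11  0.49  0.31] grip 0.18108416551995857 30.07057875394821
```

Call:
move_arm:
  series:
    - {"grip": 0.0, "xyz": [0, 0, 0.4], "angular": [0, 0, 0.04]}
    - {"grip": 0.0, "xyz": [0, 0, 0.4], "angular": [0, 0, 0.08]}
    - {"grip": 0.0, "xyz": [0, 0, 0.4], "angular": [0, 0, 0.12]}
    - {"grip": 0.0, "xyz": [0, 0, 0.4], "angular": [0, 0, 0.16]}
    - {"grip": 0.0, "xyz": [0, 0, 0.4], "angular": [0, 0, 0.2]}
    - {"grip": 0.0, "xyz": [0, 0, 0.4], "angular": [0, 0, 0.24]}
    - {"grip": 0.0, "xyz": [0, 0, 0.4], "angular": [0, 0, 0.28]}
    - {"grip": 0.0, "xyz": [0, 0, 0.4], "angular": [0, 0, 0.28]}

```text
time_s: 17.1
tcp_pos: [0.4756, 0.2203, 0.1256]
ee_rot: [[0.505, -0.863, 0.007], [-0.863, -0.505, 0.001], [0.002, -0.007, -1.0]]
wrist_force: [-0.4, 0.4, 13.3]
gripper_width: 0.181
gripper_force: 30.1
```

```bash
python3 -c "
from h import *
go(.4741,.2192,.1250,-83.5)"
```

```text
t 17.1 tcp [0.4756 0.2203 0.1256] yaw -59.66 shift [0.2 1.8 0.6] rot [-0.0073 -0.001   0.4161] F [-0.4  0.4 13.3] M [-0.15  0.29  0.16] grip 0.18062958439414445 30.05498081445694
```

Call:
move_arm:
  series:
    - {"grip": 0.0, "xyz": [0, 0, 0.2], "angular": [0, 0, 0.04]}
    - {"grip": 0.0, "xyz": [0, 0, 0.2], "angular": [0, 0, 0.08]}
    - {"grip": 0.0, "xyz": [0, 0, 0.2], "angular": [0, 0, 0.12]}
    - {"grip": 0.0, "xyz": [0, 0, 0.2], "angular": [0, 0, 0.16]}
    - {"grip": 0.0, "xyz": [0, 0, 0.2], "angular": [0, 0, 0.2]}
    - {"grip": 0.0, "xyz": [0, 0, 0.2], "angular": [0, 0, 0.24]}
    - {"grip": 0.0, "xyz": [0, 0, 0.2], "angular": [0, 0, 0.28]}
    - {"grip": 0.0, "xyz": [0, 0, 0.2], "angular": [0, 0, 0.28]}

```text
time_s: 17.9
tcp_pos: [0.4757, 0.2204, 0.1255]
ee_rot: [[0.247, -0.969, 0.008], [-0.969, -0.247, 0.002], [0.0, -0.008, -1.0]]
wrist_force: [-1.3, -0.1, 14.1]
gripper_width: 0.181
gripper_force: 30.1
```

```bash
python3 -c "
from h import *
go(.4741,.2192,.1250,-83.5)"
```

```text
t 17.9 tcp [0.4757 0.2204 0.1255] yaw -75.71 shift [0.7 1.9 0.5] rot [-0.0077  0.0003  0.136 ] F [-1.3 -0.1 14.1] M [-0.02  0.21  0.11] grip 0.18116049806906181 30.060734152793884
```

Call:
move_arm:
  series:
    - {"grip": 0.0, "xyz": [0, 0, 0], "angular": [0, 0, 0.03]}
    - {"grip": 0.0, "xyz": [0, 0, 0], "angular": [0, 0, 0.06]}
    - {"grip": 0.0, "xyz": [0, 0, 0], "angular": [0, 0, 0.06]}

```text
time_s: 18.2
tcp_pos: [0.4757, 0.2204, 0.1255]
ee_rot: [[0.189, -0.982, 0.008], [-0.982, -0.189, 0.002], [-0.0, -0.008, -1.0]]
wrist_force: [1.3, 0.3, 14.5]
gripper_width: 0.178
gripper_force: 30.1
```

```bash
python3 -c "
from h import *
go(.4741,.2192,.1250,-83.5)"
```

```text
t 18.2 tcp [0.4757 0.2204 0.1255] yaw -79.13 shift [0.8 1.8 0.5] rot [-0.0077  0.0005  0.0763] F [ 1.3  0.3 14.5] M [-0.02  0.17  0.17] grip 0.17836929168466847 30.067178606987
```

Call:
move_arm:
  series:
    - {"grip": 0.0, "xyz": [0, 0, 0], "angular": [0, 0, 0.03]}
    - {"grip": 0.0, "xyz": [0, 0, 0], "angular": [0, 0, 0.05]}
    - {"grip": 0.0, "xyz": [0, 0, 0], "angular": [0, 0, 0.05]}

```text
time_s: 18.5
tcp_pos: [0.4757, 0.2205, 0.1255]
ee_rot: [[0.14, -0.99, 0.008], [-0.99, -0.14, 0.002], [-0.001, -0.008, -1.0]]
wrist_force: [-0.7, 0.0, 13.8]
gripper_width: 0.181
gripper_force: 30.1
```

```bash
python3 -c "
from h import *
go(.4741,.2192,.1250,-83.5)"
```

```text
t 18.5 tcp [0.4757 0.2205 0.1255] yaw -81.96 shift [1.1 1.8 0.5] rot [-0.0078  0.0008  0.0269] F [-0.7  0.  13.8] M [0.12 0.27 0.32] grip 0.18123991900687672 30.11700689792633
```

Call:
move_arm:
  series:
    - {"grip": 0.0, "xyz": [0, 0, 0], "angular": [0, 0, 0.02]}
    - {"grip": 0.0, "xyz": [0, 0, 0], "angular": [0, 0, 0.04]}
    - {"grip": 0.0, "xyz": [0, 0, 0], "angular": [0, 0, 0.04]}

```text
time_s: 18.8
tcp_pos: [0.4756, 0.221, 0.1255]
ee_rot: [[0.101, -0.995, 0.008], [-0.995, -0.101, 0.003], [-0.002, -0.008, -1.0]]
wrist_force: [-2.0, 1.3, 13.5]
gripper_width: 0.178
gripper_force: 30.2
```

```bash
python3 -c "
from h import *
go(.4741,.2192,.1250,-83.5)"
```

```text
t 18.8 tcp [0.4756 0.221  0.1255] yaw -84.23 shift [1.6 1.7 0.5] rot [-0.0079  0.0018 -0.0127] F [-2.   1.3 13.5] M [0.53 0.6  0.44] grip 0.177657934564642 30.180729031562805
```

The torque has risen to 0.44 N m after 0.89 rad, so the lid is at the stop. Now I'll ease the push.

Call:
move_arm:
  series:
    - {"grip": 0.0, "xyz": [0, 0, -1], "angular": [0, 0, 0]}
    - {"grip": 0.0, "xyz": [0, 0, -2], "angular": [0, 0, 0]}
    - {"grip": 0.0, "xyz": [0, 0, -3], "angular": [0, 0, 0]}
    - {"grip": 0.0, "xyz": [0, 0, -4], "angular": [0, 0, 0]}
    - {"grip": 0.0, "xyz": [0, 0, -5], "angular": [0, 0, 0]}
    - {"grip": 0.0, "xyz": [0, 0, -6], "angular": [0, 0, 0]}
    - {"grip": 0.0, "xyz": [0, 0, -6], "angular": [0, 0, 0]}

```text
time_s: 19.5
tcp_pos: [0.4753, 0.2211, 0.1299]
ee_rot: [[0.099, -0.995, 0.007], [-0.995, -0.099, 0.003], [-0.002, -0.007, -1.0]]
wrist_force: [2.0, 2.7, 6.1]
gripper_width: 0.177
gripper_force: 30.1
```

```bash
python3 -c "
from h import *
go(.4741,.2192,.1308,-83.5)"
```

```text
t 19.5 tcp [0.4753 0.2211 0.1299] yaw -84.29 shift [ 1.8  1.4 -0.9] rot [-0.0068  0.0022 -0.0138] F [2.  2.7 6.1] M [ 0.95 -0.21  0.27] grip 0.17693539170490197 30.069105327129364
```

The lid has risen 4.4 mm into the lock pocket. I'll ease the rest and release.

Call:
move_arm:
  series:
    - {"grip": 0.0, "xyz": [0, 0, -0.7], "angular": [0, 0, 0]}
    - {"grip": 0.0, "xyz": [0, 0, -1.2], "angular": [0, 0, -0.02]}
    - {"grip": 0.0, "xyz": [0, 0, -1.2], "angular": [0, 0, -0.02]}

```text
time_s: 19.8
tcp_pos: [0.475, 0.221, 0.13]
ee_rot: [[0.117, -0.993, 0.006], [-0.993, -0.117, 0.003], [-0.002, -0.006, -1.0]]
wrist_force: [3.7, 3.0, 2.0]
gripper_width: 0.18
gripper_force: 30.0
```

```bash
python3 -c "
from h import *
go(.4741,.2192,.1308,-83.5)"
```

```text
t 19.8 tcp [0.475 0.221 0.13 ] yaw -83.26 shift [ 1.7  1.1 -0.8] rot [-0.0058  0.0024  0.0042] F [3.7 3.  2. ] M [ 1.1  -1.15 -0.09] grip 0.17998200056590577 30.012928247451782
```

Call:
move_arm:
  series:
    - {"grip": 0.4, "xyz": [0, 0, 0], "angular": [0, 0, 0]}
    - {"grip": 0.4, "xyz": [0, 0, 0], "angular": [0, 0, 0]}
    - {"grip": 0.4, "xyz": [0, 0, 0], "angular": [0, 0, 0]}
    - {"grip": 0.4, "xyz": [0, 0, 0], "angular": [0, 0, 0]}
    - {"grip": 0.4, "xyz": [0, 0, 0], "angular": [0, 0, 0]}

```text
time_s: 20.3
tcp_pos: [0.4721, 0.2191, 0.1288]
ee_rot: [[0.117, -0.993, -0.001], [-0.993, -0.117, -0.001], [0.001, 0.001, -1.0]]
wrist_force: [0.0, 1.1, 0.7]
gripper_width: 0.394
gripper_force: 0.0
```

```bash
python3 -c "
from h import *
go(.4741,.2192,.1308,-83.5)"
```

```text
t 20.3 tcp [0.4721 0.2191 0.1288] yaw -83.31 shift [ 0.1 -2.  -2. ] rot [ 0.0012 -0.0009  0.0033] F [0.  1.1 0.7] M [ 0.07 -0.07  0.05] grip 0.3944356847021589 0.0
```

Call:
move_arm:
  series:
    - {"grip": 0.4, "xyz": [0, 0, -8], "angular": [0, 0, 0]}
    - {"grip": 0.4, "xyz": [0, 0, -25], "angular": [0, 0, 0]}
    - {"grip": 0.4, "xyz": [0, 0, -55], "angular": [0, 0, 0]}
    - {"grip": 0.4, "xyz": [0, 0, -85], "angular": [0, 0, 0]}
    - {"grip": 0.4, "xyz": [20, 0, -95], "angular": [0, 0, 0]}
    - {"grip": 0.4, "xyz": [60, 0, -95], "angular": [0, 0, 0]}
    - {"grip": 0.4, "xyz": [100, 0, -95], "angular": [0, 0, 0]}
    - {"grip": 0.4, "xyz": [140, 0, -95], "angular": [0, 0, 0]}
    - {"grip": 0.4, "xyz": [180, 0, -95], "angular": [0, 0, 0]}
    - {"grip": 0.4, "xyz": [220, 0, -95], "angular": [0, 0, 0]}

```text
time_s: 21.3
tcp_pos: [0.4981, -0.0004, 0.225]
ee_rot: [[0.117, -0.993, 0.001], [-0.993, -0.117, 0.0], [-0.0, -0.001, -1.0]]
wrist_force: [0.8, -0.3, -0.6]
gripper_width: 0.402
gripper_force: 0.0
```

Call:
move_arm:
  series:
    - {"grip": 0.4, "xyz": [25, 0, 0], "angular": [0, 0, 0]}
    - {"grip": 0.4, "xyz": [25, 0, 0], "angular": [0, 0, 0]}
    - {"grip": 0.4, "xyz": [25, 0, 0], "angular": [0, 0, 0]}

```text
time_s: 21.6
tcp_pos: [0.5011, -0.024, 0.2246]
ee_rot: [[0.115, -0.993, 0.0], [-0.993, -0.115, 0.0], [-0.0, -0.0, -1.0]]
wrist_force: [0.2, 0.1, -0.6]
gripper_width: 0.403
gripper_force: 0.0
```

Run:
```python
from h import *
t=cap('top'); s=cap('side')
def cr(c,x,y,w,h): return cv2.resize(c['img'][y:y+h,x:x+w],(400,300),interpolation=cv2.INTER_CUBIC)
a=cr(s,200,158,80,60)
for z,col in((.127,(0,255,0)),(.159,(255,0,0))):
  u=(proj(s,(.4741,.2192,z))-[200,158])*5; cv2.circle(a,tuple(int(v) for v in u),3,col,-1)
save(np.vstack([np.hstack([a,cr(t,198,211,64,48)]),np.hstack([cv2.resize(s['img'],(400,300)),cv2.resize(t['img'],(400,300))])]),'end.png')
```

```text
(no output)
```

View pics/end.png

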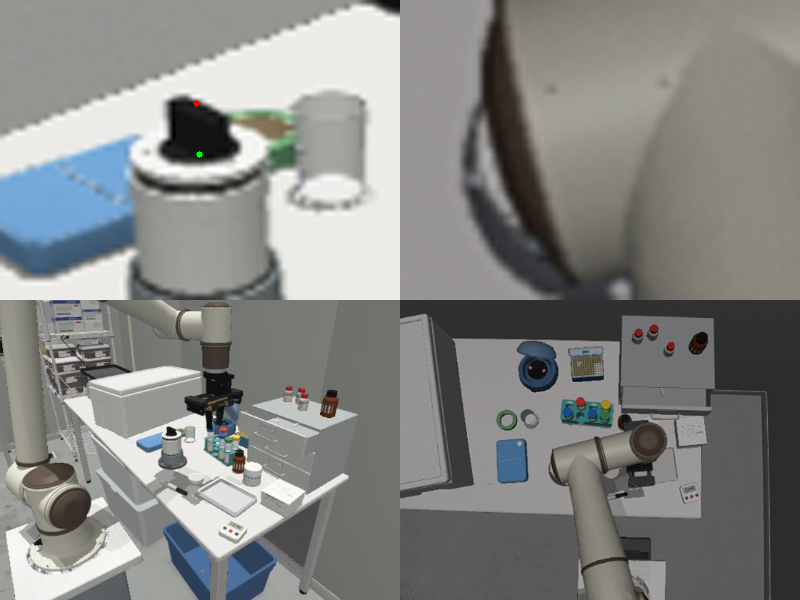

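The lid sits level on the canister, with the bar's top at the height expected for lock (red mark), and the bystanders I can see have not moved. I'm handing in.

```bash
python3 -c "
from station import r
print(r.finish_job())"
```

```text
the job is handed in; nothing more can be done
None
```

I closed the canister and handed the job in at about 22 s: the lid is turned 0.87–0.89 rad to the stop, lifted to about 112 mm (lock is 113), looks level and is released; the press peaked near 16 N, a probing touch on the grip bar at 20 N, I saw no bystander moved (the arm hid a few in the last top view), and I didn't try turning it back to prove the lock.

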